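Part the cocoa bars from the cocoa cakes with an upright divider

ROBOT

A 6-joint arm with a two-finger parallel gripper is mounted at the origin on the work surface. World frame = base frame: x ahead of the robot, y to its left, z up, the work surface at z = 0. Lengths are in mm, angles in rad, forces in N, time in s.
With the tool pointing down it reaches from about 300 to 775 mm from the base axis. Payload 14.6 kg.
Tool frame: the origin (TCP) lies at the very end of the fingers, on their centre line; the grasp point (between the pads) lies 19 mm behind it; z points along the fingers, y is the line along which they close (so a half turn about z gives the same grasp; the last joint's range is limited). The gripper opens to 94 mm and grips with 3 to 60 N. Pads are 16 mm wide; open, the fingers measure 119 mm over their backs; the gripper's body (75 mm by 177 mm) begins 78 mm behind the grasp point.
Start: joints at [1.262, 0.3, 1.521, -0, 1.321, -0.067], TCP at [131.696, 533.99, 205.446] pointing down, gripper open.
Joint ranges: [-3.03, 3.03], [-0.79, 2.21], [0.23, 2.52], [-1.04, 4.18], [0, 3.07], [-2.55, 2.55]. Speed limits (rad/s): [2.22, 2.22, 2.57, 3.14, 3.14, 3.14].

INTERFACE

Orientations are given as [roll, pitch, yaw] about the fixed x, y, z axes, in that order (R = Rz(yaw) Ry(pitch) Rx(roll)).
In Python, from cell import manip, camera, get_calibration gives the robot as it stands. The module is installed in compiled form; this text tells all that it offers.
- The arm moves only by the tool jog_arm, never from a script. Its argument "plan" is one flat list of numbers, 6 for each row, row after row: the shift along the world's x, y, z in m, then the turn, a rotation vector about the world's x, y, z in degrees. A call has 1 to 20 rows; each row is the pose to reach, as a shift and turn from the pose commanded when the call began; what a row does not reach only later rows make up. A row lasts 1/10 s, in which the tool goes at most 50 mm and 8.59 degrees, less where a joint would pass 70% of its speed; a pose out of reach is approached as far as the arm can. A call with a gripper value outside its range is refused whole. "claw" is the finger opening in m, from 0 to 0.094, set as the call begins (left out, the last holds). The fingers move at their own pace and stop on an object; "force" is the grip in N (left out, the last holds). Time passes only in rows, so rows that repeat a pose let the fingers close. It gives the time, the measured TCP pose, the force, the opening and the grip force at its end, in the units of the state.
- manip.read_state(): the state, without advancing time (a new reading comes with each control period).
- camera(name): name is "side" or "top" or "wrist"; returns (picture, depth): 420x560x3 uint8, red, green, blue; 420x560 float32, mm along the optical axis (not along the pixel's ray), 0 where there is no reading.
- get_calibration(name): a dict with "fx", "fy", "cx", "cy" (pixels), "k1" (the pictures are not rectified: a ray, as slopes to the right and down, at radius r is drawn at 1 + k1 r^2 times it, then the intrinsics apply), "origin" and "attitude" of the camera in the world. Camera axes: x right, y down, z forward; pixel columns grow to the right and rows downward; lengths in mm; the calibration is good to about 2 mm. A picture is of the moment at which its call begins: read the wrist's pose just before it. get_calibration takes no time and is no camera call; for the wrist camera it gives the pose at the moment of the call.
- manip.sign_off(): hands the job in; it is judged then, once.
The state is a dict: "clock": time; "joints": joint angles; "qd": joint speeds; "effort": joint torques, N m; "eef_pos": TCP position; "eef_rot": TCP orientation; "wrist_force": force on the tool from outside, world axes, zero at the start; "moment": the same for the moment, N m; "finger_gap": finger opening in mm; "finger_force": force on a finger pad.
Only numpy, scipy, OpenCV 4.12 (cv2) and the standard library are available. Lean on these libraries where they do the work, as an engineer would, in place of code of your own. Each camera call takes 0.05 s, during which the arm holds its last target. There are 200 camera calls.

TASK

The steel tray is to hold two square-edged cocoa bars and two round cocoa cakes, but one piece was left out on the thin wooden board: lay it flat in the tray with its own kind. Take the white divider from its rack and stand it upright, fully down on the tray's floor, in the one of the two cross slots between the guide pins that leaves both bars on one side of it and both cakes on the other. Do not knock about the weight, bottle or jar, and leave everything at rest.

Things in the scene. Friction and masses are not known exactly. Their poses are not given: they have to be found in the camera images.
- tray: low open steel tray, fixed; outside 208 (its x) x 320 mm (its y), inside 200 x 312, floor 4 mm thick, rim 25 mm above the table. Origin: centre of its underside. Two cross slots at y = -46 and +46 mm make a middle bay and two end bays (middles at y = -103, +103). One end bay starts with a bar, the other with a cake, at x about +52 or -52 mm, other half free; the middle bay holds one of either kind
- slot_neg (a point): middle of the tray's slot at y = -46 mm, on its floor (4 mm above the table); x runs along the slot. At either end (88 mm from the middle) stands a pair of round-topped steel pins, 10 mm thick, tops 44 mm above the table, axes 12 mm either side of the slot's middle line, so 14 mm free between them
- slot_pos (a point): middle of the tray's slot at y = +46 mm, on its floor; x runs along the slot; pins as for the other slot
- divider: white plastic plate standing on edge: 190 mm long (its x), 10 mm thick (its y), 50 mm high, with a grip tab, also 10 mm thick, at the middle of its upper edge, 70 mm long, top 82 mm above the lower edge; 0.12 kg. Origin: middle of the lower edge, z up; both ways round are alike. Starts standing loosely in the rack
- rack: fixed wooden stand holding the divider at the start: base 230 (its x) x 60 (its y) x 20 mm high, two pairs of round-topped steel pins, 10 mm thick, at x = -88 and +88 mm, tops 60 mm above the table, 14 mm free between the pins of a pair. Origin: centre of its underside; the divider stands on the base, along its x
- board: thin fixed wooden board, 220 mm (its x) x 130 mm (its y) x 4 mm thick, on which the left-out piece and the weight stand; origin at the centre of its underside
- bar_a: a solid rectangular cocoa bar with square edges, 80 mm long (its x) x 40 mm wide (its y) x 45 mm high, dark brown, about 0.17 kg; origin at the centre of its underside, z up. Always starts in an end bay of the tray
- bar_b: a solid rectangular cocoa bar with square edges, 80 mm long (its x) x 40 mm wide (its y) x 45 mm high, dark brown, about 0.17 kg; origin at the centre of its underside, z up. Starts either in the middle bay of the tray or on the board
- cake_a: a solid round cocoa cake (upright disc), 60 mm diameter x 45 mm high, same dark brown as the bars, about 0.15 kg; origin at the centre of its underside, z up. Always starts in an end bay of the tray
- cake_b: a solid round cocoa cake (upright disc), 60 mm diameter x 45 mm high, same dark brown as the bars, about 0.15 kg; origin at the centre of its underside, z up. Starts either on the board or in the middle bay of the tray (where bar_b is not)
- weight: bystander: dark steel scale weight with a knob, 40 mm diameter, 52 mm high, standing on the board; origin at the centre of its underside
- bottle: bystander: brown glass bottle, 60 mm diameter, 170 mm high, standing on the table beyond the rack or the board; origin at the centre of its underside
- jar: bystander: glass jar, 72 mm diameter, 95 mm high, standing on the table beyond the rack or the board; origin at the centre of its underside
Mind the look-alikes: they are no part of the job. What is shaped like the cake_b but pink or turquoise is not meant. What is meant by the divider is not turquoise, and is the smaller of those in its own colour.

How it is judged (in metres and radians):
At the end, for the whole second after the job is handed in: Divider stands in a tray slot: within 7 mm of its middle line, 9 mm lengthwise, 5 mm of the floor, 0.1 rad of upright, 0.07 rad of the slot. All four pieces lie inside the tray within 6 mm of its floor, tilt under 0.1 rad, bars on one side of the divider, cakes on the other. All at rest ((y of divider in the frame of tray between -0.053 and -0.039 m or y of divider in the frame of tray between 0.039 and 0.053 m) and x of divider in the frame of tray between -0.009 and 0.009 m and z of divider in the frame of tray between -0.002 and 0.009 m and angle between each of divider, bar_a, bar_b, cake_a, cake_b's own z axis and vertical below 0.1 rad and angle between the x axis of divider and the x axis of tray, either way round below 0.07 rad and linear speed of each of divider, bar_a, bar_b, cake_a, cake_b below 0.02 m/s and x of bar_a in the frame of tray between -0.1 and 0.1 m and y of bar_a in the frame of tray between -0.156 and 0.156 m and z of bar_a in the frame of tray between -0.002 and 0.01 m and x of bar_b in the frame of tray between -0.1 and 0.1 m and y of bar_b in the frame of tray between -0.156 and 0.156 m and z of bar_b in the frame of tray between -0.002 and 0.01 m and x of cake_a in the frame of tray between -0.1 and 0.1 m and y of cake_a in the frame of tray between -0.156 and 0.156 m and z of cake_a in the frame of tray between -0.002 and 0.01 m and x of cake_b in the frame of tray between -0.1 and 0.1 m and y of cake_b in the frame of tray between -0.156 and 0.156 m and z of cake_b in the frame of tray between -0.002 and 0.01 m and ((y of each of bar_a, bar_b in the frame of divider above 0.02 m and y of each of cake_a, cake_b in the frame of divider below -0.02 m) or (y of each of bar_a, bar_b in the frame of divider below -0.02 m and y of each of cake_a, cake_b in the frame of divider above 0.02 m))); the robot touches nothing.
It fails at once if the weight is moved by more than 30 mm or tipped over (distance of weight from where it was at the start of the episode above 0.03 m or angle between weight's own z axis and vertical above 0.4 rad).
It fails at once if the bottle is moved by more than 30 mm or tipped over (distance of bottle from where it was at the start of the episode above 0.03 m or angle between bottle's own z axis and vertical above 0.4 rad).
It fails at once if the jar is moved by more than 30 mm or tipped over (distance of jar from where it was at the start of the episode above 0.03 m or angle between jar's own z axis and vertical above 0.4 rad).
It also fails if it takes over 64 s, if anything falls off the work surface, if the arm or the gripper's body presses on something with over 40 N, if the wrist force passes 120 N, or if a joint passes its speed limit or range.

## Working session

There is one attempt and no reset: what is moved stays moved. The work goes in short steps, Python scripts to look and compute and a tool call to move; the robot and the scene stay as the last step left them, time stands still between calls to the robot, and variables do not carry over. Pictures are saved under pics/ and viewed, at most 10 in all, crops included, and the job is handed in when it is done.

Besides the shell and the picture viewer there is one more tool, called by a JSON object that holds its "api" and its "payload". jog_arm: Moves the arm, as the interface text tells. Its arguments: {"type":"object","properties":{"plan":{"type":"array"},"claw":{"type":"number"},"force":{"type":"number"}},"required":["plan"]}

```bash
mkdir -p pics
cat > h.py <<'E'
import numpy as np,cv2
from cell import manip,camera,get_calibration
from scipy.spatial.transform import Rotation as R
def att(c):
    a=np.array(c['attitude'],float)
    return a if a.shape==(3,3) else R.from_euler('xyz',a).as_matrix()
def cloud(c,d):
    K=np.array([[c['fx'],0,c['cx']],[0,c['fy'],c['cy']],[0,0,1.]])
    h,w=d.shape
    u,v=np.meshgrid(np.arange(w),np.arange(h))
    p=cv2.undistortPoints(np.stack([u,v],-1).reshape(-1,1,2).astype(float),K,np.array([c['k1'],0,0,0.])).reshape(h,w,2)
    P=np.dstack([p*d[...,None],d])
    W=P@att(c).T+np.array(c['origin'])
    W[d<=0]=np.nan
    return W
def shot(n,f=None):
    c=get_calibration(n);p,d=camera(n)
    if f: cv2.imwrite('pics/'+f,p[...,::-1])
    return c,p,d,cloud(c,d)
E
python3 - <<'E'
from h import *
for n in('top','side'):
    c,p,d,W=shot(n,n+'0.png');print(c);np.savez('/tmp/'+n,p=p,W=W)
print(manip.read_state())
E
```

```text
{'fx': 432.4417368496879, 'fy': 432.4417368496879, 'cx': 283.8942066904241, 'cy': 204.9875577284399, 'k1': -0.09956722172082329, 'origin': array([ 347.83293079, -101.47839187, 1642.49273266]), 'attitude': array([-3.06461994,  0.0179487 , -1.57537594])}
{'fx': 505.82668854001884, 'fy': 505.82668854001884, 'cx': 276.282839622462, 'cy': 205.16434476825765, 'k1': -0.10886654985427432, 'origin': array([ 387.4156757 ,  896.30790309, 1277.81068746]), 'attitude': array([-2.46516828,  0.01493817, -3.09017637])}
{'clock': 0.1, 'joints': array([ 1.26235134e+00,  3.00435291e-01,  1.52152751e+00,  1.90123301e-05,
        1.32069655e+00, -6.66059232e-02]), 'qd': array([ 0.00052827, -0.00177994, -0.00287278,  0.00090258,  0.00050761,
       -0.00126461]), 'effort': array([ 1.64318983e-03, -5.32645476e+01, -3.53285336e+01,  7.09679537e-02,
        2.35953648e-02, -5.08026960e-05]), 'eef_pos': array([131.64722481, 533.76623261, 204.92863421]), 'eef_rot': array([-3.14052956e+00, -8.93702312e-05,  2.89974882e+00]), 'wrist_force': array([-0.32170701, -0.26881692,  0.0226714 ]), 'moment': array([ 0.02528009, -0.0282814 ,  0.01612265]), 'finger_force': 0.0, 'finger_gap': 93.82760770594307}
```

View pics/top0.png

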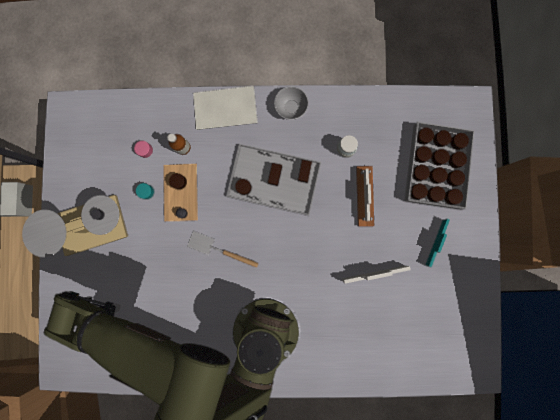

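View pics/side0.png

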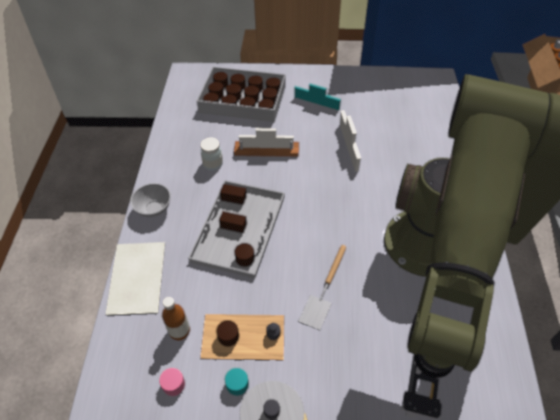

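The top view shows the left-out piece, a round cake, on the board at (177,181), with the weight at (181,212). In the tray there are bars at (304,170) in an end bay and (274,174) in the middle, and a cake at (243,187), so the slot needed is the one between the middle bar and the cake.

- **Cake candidates:** brown (177,181), pink (143,148), turquoise (144,190) and the box of 12. The brown one on the board fits.
- **Divider candidates:** white in the rack (366,195), a white one lying or standing loose (372,271), and turquoise (438,242). The rack one is the smaller white.

I'll measure these and confirm in a crop.

Run:
```python
from h import *
z=np.load('/tmp/top.npz');p,W=z['p'],z['W'];Z=W[...,2]
hsv=cv2.cvtColor(p,cv2.COLOR_RGB2HSV)
def rep(name,m,box,top=None):
    x0,y0,x1,y1=box;k=np.zeros(Z.shape,bool);k[y0:y1,x0:x1]=1;k&=m
    P=W[k];
    if len(P)<4: print(name,len(P));return
    r=cv2.minAreaRect(P[:,:2].astype(np.float32));print(name,len(P),'rect',np.round(r[0]),np.round(r[1]),round(r[2],1),'mean',np.round(P.mean(0),1),'z',np.round(np.percentile(P[:,2],[5,50,95]),1))
v=hsv[...,2];s=hsv[...,1]
rep('table',Z<900,(200,225,240,232))
rep('cake_b',(Z>40)&(Z<62),(165,168,192,196))
rep('weight',(Z>25)&(Z<70),(170,203,195,222))
rep('bottle',(Z>25)&(Z<250),(160,128,195,156))
rep('cake_a',(Z>40)&(Z<60)&(v<110),(232,175,254,196))
rep('bar_mid',(Z>40)&(Z<60)&(v<110),(262,160,284,188))
rep('bar_end',(Z>40)&(Z<60)&(v<110),(295,155,314,185))
rep('divtop',(Z>60)&(Z<120),(350,160,385,230))
rep('div',(Z>50)&(Z<120),(350,160,385,230))
rep('rack',(Z>12)&(Z<35),(350,160,382,230))
rep('otherwhite',(Z>10)&(v>150)&(s<60),(325,255,415,288))
rep('board',(Z>1)&(s>80),(160,160,200,225))
rep('tray',(Z>13)&(Z<32),(222,140,324,218))
rep('jar',(Z>50),(335,130,362,160))
c=cv2.resize(p[125:290,130:420],None,fx=2.7,fy=2.7,interpolation=cv2.INTER_CUBIC)
cv2.imwrite('pics/crop1.png',c[...,::-1])
```

```text
table 280 rect [388. 174.] [152.  23.] 89.8 mean [ 3.881e+02  1.736e+02 -2.000e-01] z [-6.2 -0.5  6.2]
cake_b 202 rect [565. 329.] [58. 58.] 87.6 mean [564.1 330.4  48.6] z [42.5 48.9 54.3]
weight 90 rect [447. 317.] [38. 37.] 24.6 mean [446.3 313.7  41.4] z [28.9 38.6 56.8]
bottle 321 rect [698. 315.] [51. 60.] 49.5 mean [694.1 309.7 108.5] z [ 40.1 111.3 170.4]
cake_a 191 rect [543.  81.] [53. 57.] 2.8 mean [542.1  81.9  48.5] z [42.2 48.4 56.2]
bar_mid 222 rect [590. -38.] [40. 77.] 77.1 mean [589.  -37.6  48.5] z [43.  48.3 53.8]
bar_end 214 rect [ 599. -150.] [39. 80.] 78.3 mean [ 599.9 -149.9   48.9] z [42.5 48.9 54.6]
divtop 208 rect [ 508. -379.] [184.  30.] 1.2 mean [ 506.2 -378.4   80. ] z [ 63.3  72.4 105.1]
div 252 rect [ 507. -378.] [187.  33.] 1.3 mean [ 506.4 -378.    75.8] z [ 54.9  70.5 105.1]
rack 663 rect [ 508. -379.] [ 62. 225.] 89.7 mean [ 504.9 -375.3   20.3] z [14.2 20.  27.5]
otherwhite 226 rect [ 211. -400.] [ 76. 264.] 5.6 mean [ 213.6 -411.6   79.7] z [ 56.3  68.7 110.3]
board 1384 rect [527. 326.] [218. 129.] 1.1 mean [529.7 325.9  12.5] z [ 1.5  6.  50.3]
tray 440 rect [571. -32.] [321. 210.] 76.7 mean [576.9 -29.8  22.7] z [13.8 23.4 30.3]
jar 316 rect [ 687. -310.] [71. 64.] 88.9 mean [ 684.9 -307.9   87.6] z [61.  93.2 99.5]
```

View pics/crop1.png

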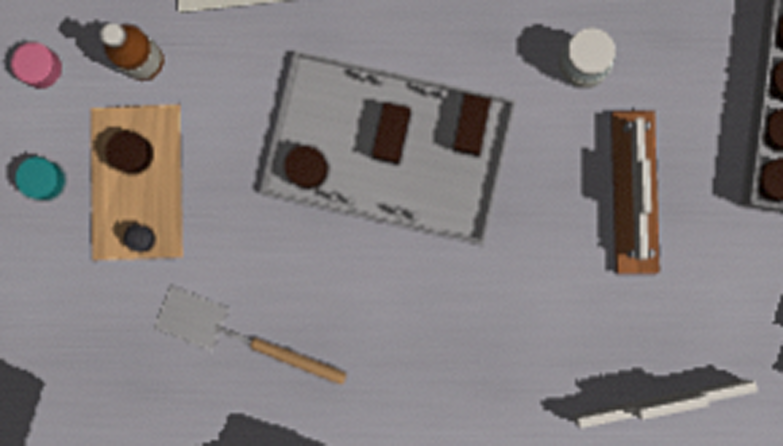

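The crop confirms it: the brown cake on the board next to the weight, and the smaller white divider (187 mm) in the rack, against 264 mm for the loose white one. Moving above the cake.

{"api": "jog_arm", "payload": {"plan": [0.433,-0.204,0,0,0,0.6,0.433,-0.204,0,0,0,0.6,0.433,-0.204,0,0,0,0.6,0.433,-0.204,0,0,0,0.6,0.433,-0.204,0,0,0,0.6,0.433,-0.204,0,0,0,0.6,0.433,-0.204,0,0,0,0.6,0.433,-0.204,0,0,0,0.6,0.433,-0.204,0,0,0,0.6,0.433,-0.204,0,0,0,0.6,0.433,-0.204,0,0,0,0.6,0.433,-0.204,0,0,0,0.6,0.433,-0.204,0,0,0,0.6,0.433,-0.204,0,0,0,0.6], "claw": 0.094}}

```text
clock: 1.5
eef_pos: [563.8, 330.8, 205.7]
eef_rot: [3.141, 0.0, 2.912]
wrist_force: [0.3, 0.6, 0.3]
finger_gap: 93.8
finger_force: 0.0
```

Run:
```python
from h import *
s=manip.read_state();print(s['eef_pos'],s['eef_rot'],s['clock'])
c,p,d,W=shot('wrist','w1.png');print(c['origin'],c['attitude'])
Z=W[...,2];v=p.max(2)
m=((Z>43)&(Z<56)&(v<110)).astype(np.uint8)
n,l,st,ce=cv2.connectedComponentsWithStats(m)
for i in range(1,n):
    if st[i,4]>300:
        q=W[l==i];r=cv2.minAreaRect(q[:,:2].astype(np.float32));print(st[i],np.round(r[0],1),np.round(r[1],1),q.mean(0).round(1))
```

```text
[563.83396911 330.77279711 205.70617621] [3.14144979e+00 7.46963263e-05 2.91159938e+00] 1.5
[490.08946247 348.95579893 384.87123282] [2.87942404e+00 1.19496538e-04 1.34128070e+00]
[226  58  25  26 491] [446.  320.2] [21.8 21.5] [446.1 320.2  53.2]
[405  94  30  40 508] [520.9 482.9] [46.2 15.2] [521.1 482.1  44.9]
[ 255  161   58   58 2635] [565.5 335.2] [57.7 58.2] [564.7 335.1  48.8]
[  15  196   60   55 2529] [543.4  84.6] [58.6 58.8] [542.9  86.4  48.7]
```

View pics/w1.png

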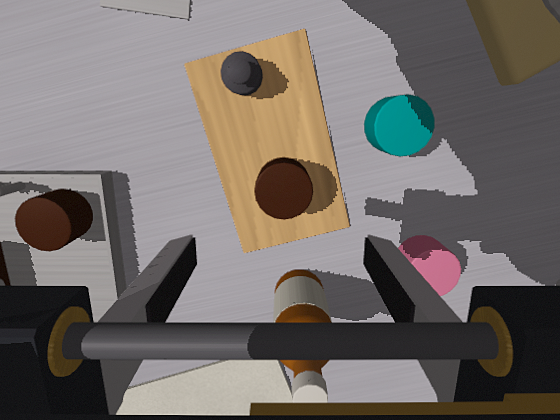

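The wrist view shows the brown cake at (284,188), between and clear of the fingers. The weight is at (241,72) and the bottle at (302,300), both off the descent path. Descending to grasp.

{"api": "jog_arm", "payload": {"plan": [0.0015,0.0035,-0.05,0,0,0,0.0015,0.0035,-0.09,0,0,0,0.0015,0.0035,-0.13,0,0,0,0.0015,0.0035,-0.16,0,0,0,0.0015,0.0035,-0.18,0,0,0,0.0015,0.0035,-0.191,0,0,0,0.0015,0.0035,-0.191,0,0,0,0.0015,0.0035,-0.191,0,0,0]}}

```text
clock: 2.35
eef_pos: [566.5, 333.9, 15.7]
eef_rot: [3.141, 0.001, 2.911]
wrist_force: [0.5, -0.8, -0.1]
finger_gap: 94.0
finger_force: 0.0
```

{"api": "jog_arm", "payload": {"plan": [0,0,0,0,0,0,0,0,0,0,0,0,0,0,0,0,0,0,0,0,0,0,0,0,0,0,0,0,0,0,0,0,0,0,0,0,0,0,0,0,0,0], "claw": 0.05, "force": 20}}

```text
clock: 3.05
eef_pos: [566.3, 333.5, 14.7]
eef_rot: [3.141, 0.0, 2.91]
wrist_force: [-1.4, -0.8, 2.2]
finger_gap: 59.6
finger_force: 20.0
```

{"api": "jog_arm", "payload": {"plan": [0,0,0.04,0,0,0,0,0,0.08,0,0,0,0,-0.02,0.12,0,0,0,0,-0.06,0.14,0,0,0,0,-0.1,0.14,0,0,0,0,-0.14,0.14,0,0,0,0.02,-0.18,0.14,0,0,0,0.04,-0.22,0.14,0,0,0,0.06,-0.25,0.14,0,0,0,0.08,-0.274,0.14,0,0,0,0.08,-0.274,0.14,0,0,0,0.08,-0.274,0.14,0,0,0,0.08,-0.274,0.14,0,0,0]}}

```text
clock: 4.35
eef_pos: [645.7, 60.3, 154.2]
eef_rot: [-3.142, -0.001, 2.911]
wrist_force: [0.2, -0.8, -1.7]
finger_gap: 59.9
finger_force: 20.0
```

Run:
```python
from h import *
s=manip.read_state();print(s['eef_pos'],s['eef_rot'],s['finger_gap'],s['clock'])
c,p,d,W=shot('wrist','w2.png');np.savez('/tmp/w2',p=p,W=W)
Z=W[...,2];v=p.max(2)
m=((Z>43)&(Z<56)&(v<110)).astype(np.uint8)
n,l,st,ce=cv2.connectedComponentsWithStats(m)
for i in range(1,n):
    if st[i,4]>300:
        q=W[l==i];r=cv2.minAreaRect(q[:,:2].astype(np.float32));print(st[i],np.round(r[0],1),np.round(r[1],1),round(r[2],1),q.mean(0).round(1))
q=W[(Z>15)&(Z<30)];r=cv2.minAreaRect(q[:,:2].astype(np.float32));print(r)
```

```text
[645.71181767  60.26906757 154.23004608] [-3.14153954e+00 -5.91366786e-04  2.91103249e+00] 59.920188926543815 4.35
[ 241   34   75   79 4631] [543.8  83.7] [58.2 58. ] 79.1 [543.5  83.9  48.8]
[ 125  117   57   95 4406] [590.6 -34.8] [39.5 79.5] 77.2 [589.5 -33.4  48.7]
[   3  161   65   90 4240] [ 601.5 -147.3] [41.2 79.7] 78.3 [ 600.1 -144.9   48.6]
((654.166748046875, 21.420379638671875), (512.8857421875, 383.8902282714844), 46.8956184387207)
```

View pics/w2.png

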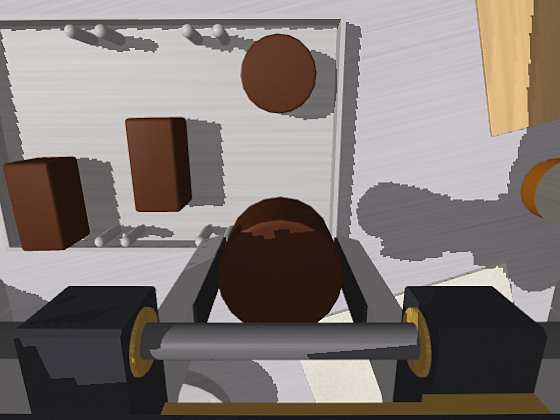

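The wrist view shows the held cake at (280,260) above the free half of the end bay. The pin tops on the near side are at (72,32), (102,32), (190,31) and (220,31), and on the far side at (100,240), (127,235) and (207,233). Now measuring the pins and the tray rim.

Run:
```python
from h import *
z=np.load('/tmp/w2.npz');p,W=z['p'],z['W'];Z=W[...,2]
m=((Z>36)&(Z<50)&(p[...,0].astype(int)-p[...,2]<25))
m[245:]=0; m[:,235:]=0; m=m.astype(np.uint8)
n,l,st,ce=cv2.connectedComponentsWithStats(m)
for i in range(1,n):
    if st[i,4]>15:
        q=W[l==i];print(st[i],q.mean(0).round(1), cv2.minEnclosingCircle(q[:,:2].astype(np.float32)))
# tray near rim right rim edge line
k=((Z>21)&(Z<30));k[:, 360:]=0;k[200:]=0
for nm,b in(('near',(15,28,110,330)),('right',(30,190,325,350))):
    kk=np.zeros_like(k);kk[b[0]:b[1],b[2]:b[3]]=1;q=W[k&kk][:,:2]
    if len(q)>10:
        vx,vy,x,y=cv2.fitLine(q.astype(np.float32),cv2.DIST_HUBER,0,.01,.01).ravel();print(nm,len(q),np.degrees(np.arctan2(vy,vx)),x,y)
```

```text
[ 64  25  17  14 172] [475.4 -66.   41.5] ((474.8224182128906, -67.13428497314453), 4.984403133392334)
[ 95  24  15  15 169] [480.7 -42.9  41.2] ((480.1041564941406, -43.50629806518555), 5.058376789093018)
[182  24  14  15 160] [496.5  23.1  41.7] ((496.01123046875, 22.63107681274414), 5.089524269104004)
[212  24  13  15 154] [501.8  45.5  41.7] ((501.2336120605469, 45.07549285888672), 5.08600378036499)
[138 117  44  68 218] [578.5 -14.8  42.1] ((580.690673828125, -27.528318405151367), 32.06913375854492)
[ 48 161  25  84 493] [ 603.  -127.8   41.8] ((604.1627807617188, -128.17294311523438), 37.94383239746094)
[178 190   6  21  53] [624.1 -22.7  42.1] ((623.7908935546875, -22.886798858642578), 8.55854320526123)
[ 95 235  13  10 105] [ 644.4 -105.6   41.1] ((645.062744140625, -106.41606903076172), 4.823307037353516)
[121 235  13  10 104] [649.8 -82.2  41.3] ((650.6950073242188, -84.12423706054688), 5.3927741050720215)
[195 235  11  10  60] [663.8 -18.2  41.3] ((665.4819946289062, -18.276891708374023), 4.777292728424072)
near 1119 76.648094 487.93814 47.743324
right 855 -13.302578 581.6266 128.62312
```

{"api": "jog_arm", "payload": {"plan": [0.0015,-0.002,-0.04,0,0,0,0.0015,-0.002,-0.08,0,0,0,0.0015,-0.002,-0.105,0,0,0,0.0015,-0.002,-0.122,0,0,0,0.0015,-0.002,-0.131,0,0,0,0.0015,-0.002,-0.136,0,0,0,0.0015,-0.002,-0.139,0,0,0,0.0015,-0.002,-0.139,0,0,0,0.0015,-0.002,-0.139,0,0,0]}}

```text
clock: 5.3
eef_pos: [648.1, 57.5, 16.3]
eef_rot: [3.141, 0.001, 2.91]
wrist_force: [-0.8, -0.2, -1.7]
finger_gap: 59.4
finger_force: 20.0
```

{"api": "jog_arm", "payload": {"plan": [0,0,0,0,0,0,0,0,0,0,0,0,0,0,0,0,0,0,0,0,0,0,0,0,0,0,0.02,0,0,0,0,0,0.06,0,0,0,0,0,0.11,0,0,0,0,0,0.16,0,0,0,0,0,0.19,0,0,0,0,0,0.19,0,0,0], "claw": 0.07}}

```text
clock: 6.3
eef_pos: [649.2, 57.5, 210.9]
eef_rot: [3.139, 0.008, 2.91]
wrist_force: [-0.8, -0.1, -0.6]
finger_gap: 69.7
finger_force: 0.0
```

{"api": "jog_arm", "payload": {"plan": [-0.14,-0.433,0,0,0,13.6,-0.14,-0.433,0,0,0,13.6,-0.14,-0.433,0,0,0,13.6,-0.14,-0.433,0,0,0,13.6,-0.14,-0.433,0,0,0,13.6,-0.14,-0.433,0,0,0,13.6,-0.14,-0.433,0,0,0,13.6,-0.14,-0.433,0,0,0,13.6,-0.14,-0.433,0,0,0,13.6,-0.14,-0.433,0,0,0,13.6,-0.14,-0.433,0,0,0,13.6,-0.14,-0.433,0,0,0,13.6,-0.14,-0.433,0,0,0,13.6,-0.14,-0.433,0,0,0,13.6], "claw": 0.05}}

```text
clock: 7.7
eef_pos: [508.3, -374.4, 205.5]
eef_rot: [-3.142, 0.0, -3.134]
wrist_force: [0.1, -0.7, 0.1]
finger_gap: 50.0
finger_force: 0.0
```

Run:
```python
from h import *
s=manip.read_state();print(s['eef_pos'],s['eef_rot'],s['finger_gap'],s['clock'])
c,p,d,W=shot('wrist','w3.png');np.savez('/tmp/w3',p=p,W=W)
Z=W[...,2];v=p.min(2)
for lo,hi in((96,108),(64,76)):
    m=((Z>lo)&(Z<hi)&(abs(W[...,1]+378)<40)&(v>110)).astype(np.uint8)
    n,l,st,ce=cv2.connectedComponentsWithStats(m)
    for i in range(1,n):
        if st[i,4]>100:
            q=W[l==i];r=cv2.minAreaRect(q[:,:2].astype(np.float32));f=cv2.fitLine(q[:,:2].astype(np.float32),cv2.DIST_HUBER,0,.01,.01).ravel()
            print(lo,st[i],np.round(r[0],1),np.round(r[1],1),round(r[2],1),q.mean(0).round(1),q.min(0).round(1),q.max(0).round(1),np.degrees(np.arctan2(f[1],f[0])))
```

```text
[ 508.29935347 -374.35901949  205.52708026] [-3.14156107e+00  5.61597376e-05 -3.13388730e+00] 49.995396276207735 7.7
96 [270 161  12  81 949] [ 507.7 -377.1] [69.7  9.6] 0.5 [ 506.6 -376.9  101.9] [ 472.8 -381.7   96.1] [ 542.6 -372.   103.9] 1.0136486
64 [270  89  12  70 792] [ 443.3 -377.8] [59.6 10. ] 0.5 [ 443.2 -377.7   69.9] [ 413.5 -382.7   67.8] [ 473.1 -372.5   75.7] 1.3928002
64 [272 242  10  44 439] [ 579.3 -376. ] [47.7  9.1] 0.4 [ 578.8 -376.    70. ] [ 555.5 -380.5   67.9] [ 603.2 -371.3   72.5] 1.4945699
```

View pics/w3.png

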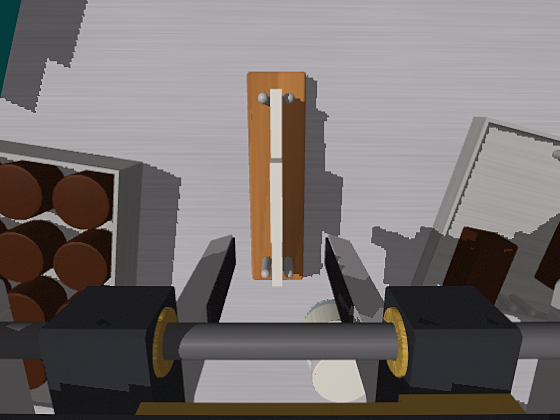

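The wrist view shows the divider standing in the rack at (277,190), centred between the open fingers, with the tab running from row 161 to 242. Descending, gripping and lifting a little.

{"api": "jog_arm", "payload": {"plan": [0,-0.0026,-0.04,0,0,0.4,0,-0.0026,-0.08,0,0,0.4,0,-0.0026,-0.11,0,0,0.4,0,-0.0026,-0.127,0,0,0.4,0,-0.0026,-0.133,0,0,0.4,0,-0.0026,-0.133,0,0,0.4,0,-0.0026,-0.133,0,0,0.4]}}

```text
clock: 8.45
eef_pos: [508.3, -378.3, 73.8]
eef_rot: [-3.14, 0.001, -3.128]
wrist_force: [0.6, -0.0, 0.2]
finger_gap: 50.1
finger_force: 0.0
```

{"api": "jog_arm", "payload": {"plan": [0,0,0,0,0,0,0,0,0,0,0,0,0,0,0,0,0,0,0,0,0,0,0,0,0,0,0,0,0,0,0,0,0,0,0,0,0,0,0,0,0,0,0,0,0,0,0,0], "claw": 0.0, "force": 30}}

```text
clock: 9.25
eef_pos: [507.7, -378.1, 72.5]
eef_rot: [-3.142, 0.0, -3.129]
wrist_force: [-1.2, 0.3, -0.0]
finger_gap: 9.4
finger_force: 30.0
```

{"api": "jog_arm", "payload": {"plan": [0,0,0.015,0,0,0,0,0,0.04,0,0,0,0,0,0.075,0,0,0,0,0,0.11,0,0,0,0,0.03,0.12,0,0,-1,0.01,0.07,0.12,0,0,-3,0.018,0.11,0.12,0,0,-4,0.026,0.15,0.12,0,0,-6,0.034,0.19,0.12,0,0,-8,0.042,0.23,0.12,0,0,-9,0.05,0.27,0.12,0,0,-11,0.058,0.31,0.12,0,0,-12,0.066,0.35,0.12,0,0,-13,0.073,0.38,0.12,0,0,-14,0.076,0.392,0.12,0,0,-14,0.076,0.392,0.12,0,0,-14,0.076,0.392,0.12,0,0,-14,0.076,0.392,0.12,0,0,-14,0.076,0.392,0.12,0,0,-14]}}

```text
clock: 11.15
eef_pos: [583.6, 12.7, 192.5]
eef_rot: [-3.141, -0.0, 2.909]
wrist_force: [0.1, -0.2, -1.9]
finger_gap: 9.7
finger_force: 30.0
```

Run:
```python
from h import *
s=manip.read_state();print(s['eef_pos'],s['eef_rot'],s['finger_gap'],s['clock'])
c,p,d,W=shot('wrist','w4.png');np.savez('/tmp/w4',p=p,W=W)
Z=W[...,2];v=p.min(2);tp=s['eef_pos']
near=np.hypot(W[...,0]-tp[0],W[...,1]-tp[1])<110
m=((Z>120)&(Z<240)&near&(v>110)).astype(np.uint8);m[330:]=0
n,l,st,ce=cv2.connectedComponentsWithStats(m)
for i in range(1,n):
    if st[i,4]>100:
        q=W[l==i];r=cv2.minAreaRect(q[:,:2].astype(np.float32));print('div',st[i],np.round(r[0],1),np.round(r[1],1),round(r[2],1),q.min(0).round(1),q.max(0).round(1))
m=((Z>36)&(Z<50)&(p[...,0].astype(int)-p[...,2]<25)).astype(np.uint8)
n,l,st,ce=cv2.connectedComponentsWithStats(m)
for i in range(1,n):
    if 30<st[i,4]<400:
        q=W[l==i];print('pin',st[i],np.round(cv2.minEnclosingCircle(q[:,:2].astype(np.float32))[0],1),q.mean(0).round(1))
```

```text
[583.58214438  12.71087182 192.54649544] [-3.14148692e+00 -1.40880158e-05  2.90890712e+00] 9.675232338170282 11.15
div [ 269   72   22  133 2534] [520.7  28.4] [10.  60.7] 76.9 [490.2  16.7 187.8] [551.1  40.  220.1]
div [ 269  206   22  116 2334] [579.2  14.6] [ 9.7 60.5] 76.8 [548.7   3.3 220.3] [608.8  26.1 224. ]
pin [188  93  12  11 103] [479.5 -44.1] [479.7 -43.5  41.7]
pin [262  93   8  11  78] [494.9  21.8] [495.1  21.3  42.4]
pin [290  93   8  11  78] [500.6  45.4] [500.8  45.9  42.3]
pin [163  94  11  10  89] [474.1 -67.1] [474.6 -66.4  41.8]
pin [343 101  28  20 117] [523.3  99.9] [524.7  98.4  48.4]
pin [346 116  28  50 386] [551.9  94.3] [552.1  96.1  48.8]
pin [347 122   9  15  46] [540.1  91.6] [540.1  91.2  48.7]
pin [142 204  15  77 294] [ 604.7 -131.6] [ 604.9 -128.3   42.3]
pin [341 215  26  46 359] [644.2  66.7] [648.2  73.7  48.4]
pin [177 266  10  11  82] [ 644.7 -107.6] [ 644.1 -106.9   41.5]
pin [200 266  10  11  84] [650.5 -84.4] [649.5 -83.5  41.3]
pin [ 13 315  31   7 144] [ 662.7 -295. ] [ 660.  -293.3   40.5]
pin [259 389  22  13 102] [821.4 -54.7] [818.6 -55.6  42.8]
```

View pics/w4.png

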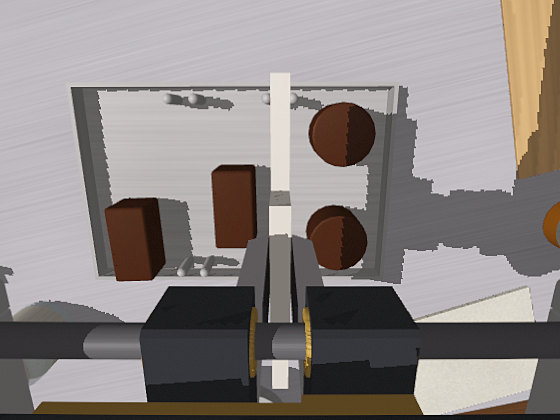

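The wrist view shows the divider as the white strip at column 280. It lies in line with the slot_pos pins at (266,98) and (294,98), between the bar at (234,205) and the two cakes at (342,133) and (337,237). The offsets are under 1 mm and the angle error is under 0.1°. Lowering.

{"api": "jog_arm", "payload": {"plan": [0,0,-0.04,0,0,0,0,0,-0.07,0,0,0,0,0,-0.085,0,0,0,0,0,-0.085,0,0,0,0,0,-0.085,0,0,0,0,0,-0.09,0,0,0,0,0,-0.095,0,0,0,0,0,-0.1,0,0,0,0,0,-0.105,0,0,0,0,0,-0.105,0,0,0]}}

```text
clock: 12.2
eef_pos: [583.3, 13.9, 86.7]
eef_rot: [-3.141, -0.001, 2.91]
wrist_force: [0.8, -0.0, -0.2]
finger_gap: 9.5
finger_force: 30.0
```

{"api": "jog_arm", "payload": {"plan": [0,0,-0.005,0,0,0,0,0,-0.01,0,0,0,0,0,-0.015,0,0,0,0,0,-0.02,0,0,0,0,0,-0.025,0,0,0,0,0,-0.028,0,0,0,0,0,-0.03,0,0,0,0,0,-0.03,0,0,0,0,0,-0.03,0,0,0]}}

```text
clock: 13.1
eef_pos: [583.8, 13.9, 57.6]
eef_rot: [3.142, 0.0, 2.91]
wrist_force: [-0.8, 0.2, -1.1]
finger_gap: 9.9
finger_force: 30.0
```

Near the floor with no contact yet. I'll lower 1 mm more, then release and rise.

{"api": "jog_arm", "payload": {"plan": [0,0,-0.001,0,0,0,0,0,-0.001,0,0,0,0,0,-0.001,0,0,0]}}

```text
clock: 13.4
eef_pos: [583.7, 13.9, 56.5]
eef_rot: [-3.142, 0.0, 2.91]
wrist_force: [0.7, 0.1, -1.4]
finger_gap: 9.5
finger_force: 30.0
```

{"api": "jog_arm", "payload": {"plan": [0,0,0,0,0,0,0,0,0,0,0,0,0,0,0,0,0,0,0,0,0,0,0,0,0,0,0,0,0,0,0,0,0.02,0,0,0,0,0,0.06,0,0,0,0,0,0.11,0,0,0,0,0,0.15,0,0,0,0,0,0.15,0,0,0,0,0,0.15,0,0,0], "claw": 0.03}}

```text
clock: 14.5
eef_pos: [583.8, 13.9, 206.8]
eef_rot: [3.141, 0.001, 2.91]
wrist_force: [-0.6, 0.2, -1.1]
finger_gap: 30.0
finger_force: 0.0
```

Run:
```python
from h import *
c,p,d,W=shot('wrist','w5.png')
Z=W[...,2];v=p.min(2)
near=np.hypot(W[...,0]-583.5,W[...,1]-13.6)<110
for lo,hi in((48,62),(78,95)):
    m=((Z>lo)&(Z<hi)&near&(v>110)).astype(np.uint8)
    n,l,st,ce=cv2.connectedComponentsWithStats(m)
    for i in range(1,n):
        if st[i,4]>100:
            q=W[l==i];r=cv2.minAreaRect(q[:,:2].astype(np.float32));print('div',st[i],np.round(r[0],1),np.round(r[1],1),round(r[2],1),q.mean(0).round(1))
m=((Z>43)&(Z<56)&(p.max(2)<130)).astype(np.uint8)
n,l,st,ce=cv2.connectedComponentsWithStats(m)
for i in range(1,n):
    if st[i,4]>300:
        q=W[l==i];r=cv2.minAreaRect(q[:,:2].astype(np.float32));print('piece',np.round(r[0],1),np.round(r[1],1),q.mean(0).round(1),q[:,2].std())
```

```text
div [274  90  11  67 670] [520.6  29.2] [ 9.2 60.3] 77.2 [520.3  29.5  53.9]
div [275 236  10  43 430] [653.5  -1.8] [ 9.6 48.2] 76.6 [653.1  -1.7  54. ]
div [274 159  12  77 863] [583.9  14.5] [ 9.9 70. ] 76.6 [582.1  14.8  85.9]
piece [543.6  83.1] [59.1 58.5] [542.8  83.1  48.7] 0.8700843555331923
piece [589.7 -35.1] [39.6 79. ] [586.5 -34.3  48.7] 0.9876672609192264
piece [ 601. -147.] [39.1 79.6] [ 599.4 -145.5   48.7] 1.2256725410206344
piece [644.2  61.4] [59.5 49.9] [642.2  63.3  48.7] 1.0969665382747675
```

View pics/w5.png

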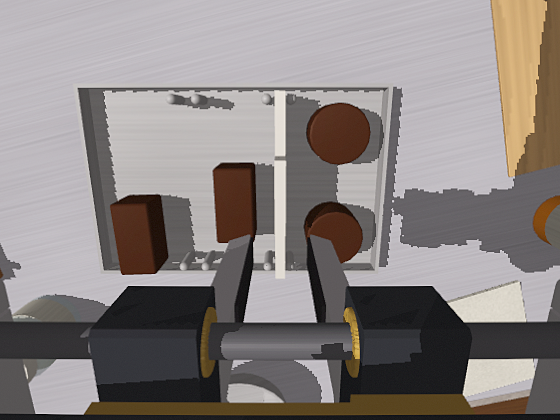

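The final view shows the divider at (280,185) seated in slot_pos: its plate top is at 54 mm, the tab top at 86 mm, and it is upright. Both bars lie to its left and both cakes to its right, all flat, and the arm is clear.

```bash
python3 -c "
from cell import manip
print(manip.sign_off())"
```

```text
the job is handed in; nothing more can be done
None
```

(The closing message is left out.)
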